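# Press the cap home on the treadle press

### The arm

A 7-joint arm with a two-finger parallel gripper is mounted at the origin on a cart in front of the work surface, level with it; the furniture and walls round the work are solid. World frame = base frame: x ahead of the robot, y to its left, z up, the work surface at z = 0. Lengths are in m, angles in degrees, forces in N, time in s.
With the tool pointing down it reaches from about 0.425 to 0.875 m from the base axis. Payload 4.7 kg.
Tool frame: the origin (TCP) lies at the very end of the fingers, on their centre line; the grasp point (between the pads) lies env.grip_point_offset behind it (env.grip_point_offset is the distance from the TCP to the grasp point, in m); z points along the fingers, y is the direction in which the jaws open and shut (so a half turn about z gives the same grasp; the last joint's range is limited). The gripper opens to 87 mm and grips with 3 to 60 N. Pads are 19 mm wide; open, the fingers measure 117 mm over their backs; the gripper's body (75 mm by 190 mm) begins 51 mm behind the grasp point.
Start: joints at [77.355, 18.392, -4.016, 83.108, 1.295, 78.541, -3.26], TCP at [0.151, -0.632, 0.223] pointing down, gripper open.
Joint ranges: [-163.93, 163.93], [-17.29, 119.83], [-79.2, 71.16], [3.27, 140.29], [-89.18, 269.18], [5.43, 117.66], [-154.24, 154.24]. Speed limits (degrees/s): [147.25, 147.25, 180, 180, 180, 180, 180].

### API

Orientations are given as [roll, pitch, yaw] about the fixed x, y, z axes, in that order (R = Rz(yaw) Ry(pitch) Rx(roll)).
In Python, from cell import env gives the robot as it stands.
- The arm moves only by the tool send_rows, never from a script. Its argument "plan" is a list of rows, each a list of 7 numbers: the finger opening in mm, from 0 to 87, then the shift along the tool's x, y, z in mm, then the turn, a rotation vector about the tool's x, y, z in rad. A call has 1 to 12 rows; each row shifts and turns the commanded pose from where the row before left it, along the tool's axes as they then stand; what a row does not reach is not made up. A row lasts 1/10 s, in which the tool goes at most 50 mm and 8.59 degrees, less where a joint would pass 70% of its speed; a pose out of reach is approached as far as the arm can. A call is refused whole if a number of a shift passes 50 or a number of a turn 0.15, either way. A call with a gripper value outside its range is refused whole. The fingers move at their own pace and stop on an object; "grip_force" is the grip in N (left out, the last holds). Time passes only in rows, so rows that do not move let the fingers close. It gives the time, the measured TCP pose, the force and the opening at its end, in the units of the state.
- env.get_obs(): the state, without advancing time (a new reading comes with each control period).
- env.read_camera(name): name is "scene" or "side" or "wrist"; returns the picture (420x560x3 uint8, red, green, blue); there is no depth.
- env.get_calibration(name): a dict with "fx", "fy", "cx", "cy" (pixels), "extrinsics" (4x4, takes a point from camera to world coordinates). Camera axes: x right, y down, z forward; pixel columns grow to the right and rows downward; lengths in m; the calibration is good to about 2 mm. A picture is of the moment at which its call begins: read the wrist's pose just before it. get_calibration takes no time and is no camera call; for the wrist camera it gives the pose at the moment of the call.
- env.sign_off(): hands the job in, once; it reports no verdict.
Trained networks look in the newest picture that a camera, given by its name, has taken for a name from the list of things; names that differ only in an ending like _2 or _b are one class to them, and where a whole thing is asked for, a point or a joint stands for the part that bears it (a point fixed in the world has none). Each returns a list of dicts, best first, with "confidence" (0 to 1); they miss things now and then, are a little off and sometimes report something else, mostly with a low value. They report only what shows in the picture. A call takes as long as a camera call.
- env.regions_of(camera, query): "region" (420x560 bool, what is visible of it) and "rect" ([left, top, right, bottom] in pixels, round what is visible of it).
The state is a dict: "time_s": time; "qpos": joint angles; "joint_velocities": joint speeds; "effort": joint torques, N m; "tool_pos": TCP position; "tool_rot": TCP orientation; "force": force on the tool from outside, world axes, zero at the start; "wrist_torque": the same for the moment, N m; "grip_width": finger opening in m.
Only numpy, scipy, OpenCV 4.12 (cv2) and the standard library are available. Lean on these libraries where they do the work, as an engineer would, in place of code of your own. Each camera call takes 0.05 s, during which the arm holds its last target. There are 200 camera calls.

### The job

Two treadle-worked cap presses stand on the bench, and one of them has a bottle standing in it. Press that one's treadle down with the gripper until it is on its stop, keep it there for about two seconds so that the cap is pressed home, then let the treadle come all the way up again. Leave the treadle of the empty press alone.

Things in the scene. Friction and masses are not known exactly. Their poses are not given: they have to be found in the camera images.
- press_loaded: the press with a brown reagent bottle (35x58x78 mm, fixed) under its ram: grey base plate 270x80x8 mm, at its far end a column and arm 144 mm high, in front, on the robot's side, the treadle. Origin under the base, on its middle line, 120 mm from the plate's end nearest the robot; x points to the column, z up. Fixed to the bench, turned up to 0.2 rad.
- press_loaded_treadle (a joint): its treadle, a dark plate 127 mm long, 42 wide, with a ribbed rubber pad, hinged next to the bottle 22 mm above the bench, free edge towards the robot, sloping up 20 degrees. Value in rad: 0 = fully up, grows as pressed, 0.35 = on its stop (plate level). A spring raises it: pressed straight down at the pad point it takes about 4 N to start, 9 N at the stop.
- press_loaded_pad (a point): point on the top of that treadle's rubber pad, on its middle line, 85 mm from the hinge and 42 mm short of the free edge: the place to press. 58 mm above the bench with the treadle up, 30 mm when on its stop; it moves with the treadle, about 8 mm towards the robot as it goes down.
- press_empty_treadle (a joint): treadle of the other press, which stands beside it and is the same in every way but has no bottle in it; same values. To be left alone.

How it is judged (in metres and radians):
On the way:
1. the treadle of the press with the bottle is held on its stop for a second (value of joint press_loaded_treadle above 0.3 rad), for 1 s.
At the end, for the whole second after the job is handed in: after the treadle of the press with the bottle has been held at or within 0.05 rad (about 4 mm at the pad) of its stop for a second, both treadles are up again (within 0.04 rad) (value of joint each of press_loaded_treadle, press_empty_treadle below 0.04 rad); the robot touches nothing.
It fails at once if the treadle of the empty press is pressed down (more than 0.1 rad) (value of joint press_empty_treadle above 0.1 rad).
It also fails if it takes over 32 s, if anything falls off the work surface, if the arm or the gripper's body presses on something with over 40 N, if the wrist force passes 120 N, or if a joint passes its speed limit or range.

## Working session

There is one attempt and no reset: what is moved stays moved. The work goes in short steps, Python scripts to look and compute and a tool call to move; the robot and the scene stay as the last step left them, time stands still between calls to the robot, and variables do not carry over. Pictures are saved under pics/ and viewed, about 8 in all and at most 12, crops included, and the job is handed in when it is done.

Besides the shell and the picture viewer there is one more tool, called after ">>>" as name(argument=value, ...) on one line, values as JSON. send_rows: Moves the arm, as the interface text tells. Its arguments: {"type":"object","properties":{"plan":{"type":"array"},"grip_force":{"type":"number"}},"required":["plan"]}

```bash
mkdir -p pics; python3 - <<'E'
from cell import env
import cv2, numpy as np
o=env.get_obs(); print({k:np.round(o[k],3) for k in('time_s','tool_pos','tool_rot','force','grip_width')}, env.grip_point_offset)
for c in('scene','side'):
    im=env.read_camera(c); cv2.imwrite(f'pics/{c}0.png',im[:,:,::-1])
    k=env.get_calibration(c); print(c,k['fx'],k['cx'],k['cy'],np.round(k['extrinsics'],3).tolist())
    for q in('press_loaded','press_loaded_treadle','press_loaded_pad'):
        for d in env.regions_of(c,q): print(q,d['rect'],round(d['confidence'],2))
E
```

```text
{'time_s': np.float64(0.0), 'tool_pos': array([ 0.151, -0.632,  0.221]), 'tool_rot': array([-1.7989e+02,  7.0000e-03,  1.3453e+01]), 'force': array([-0.262, -0.399, -0.069]), 'grip_width': np.float64(0.087)} 0.0187
scene 380.42495104863195 280.21778604004965 204.27796456533414 [[-0.485, -0.624, 0.612, 0.015], [-0.875, 0.354, -0.331, 0.061], [-0.01, -0.696, -0.718, 0.68], [0.0, 0.0, 0.0, 1.0]]
press_loaded [194.8, 151.6, 262.7, 277.4] 0.75
press_loaded_treadle [217.6, 217.4, 248.0, 246.8] 0.56
press_loaded_pad [217.8, 213.6, 250.5, 248.0] 0.81
side 430.0519683183654 277.29331684611185 201.98476824510374 [[0.961, -0.165, 0.221, 0.359], [-0.276, -0.575, 0.77, -0.896], [-0.0, -0.801, -0.598, 0.599], [0.0, 0.0, 0.0, 1.0]]
press_loaded [221.0, 137.0, 336.7, 211.5] 0.79
press_loaded_treadle [231.1, 172.9, 283.9, 193.8] 0.95
press_loaded_pad [231.2, 172.1, 284.6, 193.0] 0.75
```

View pics/scene0.png

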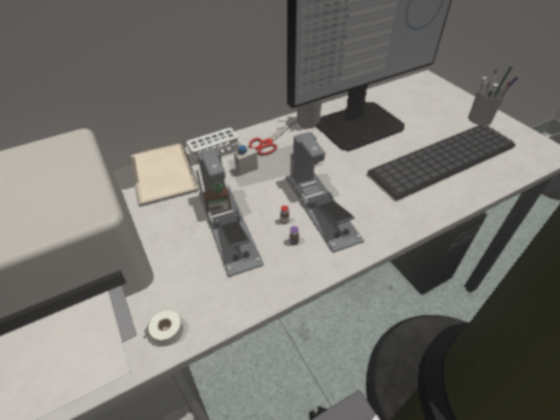

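View pics/side0.png

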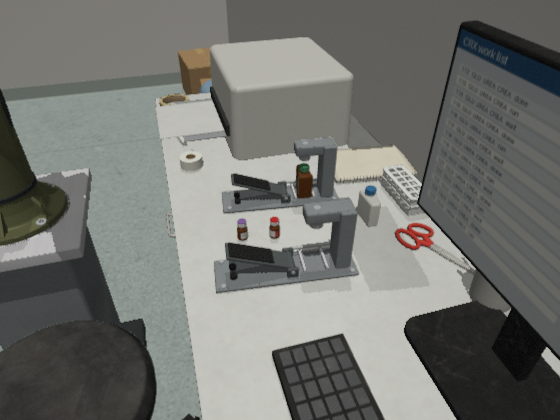

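Scene picture: the press with the brown bottle is the left one (base front corners about (228,272) and (261,262)). In the side picture it is the far one (bottle at (304,180), base left end about (222,190)-(224,210)). The networks agree. I'll zoom in to fit the pose.

```bash
python3 - <<'E'
import cv2, numpy as np
a=cv2.imread('pics/scene0.png')[140:285,180:275]; b=cv2.imread('pics/side0.png')[130:220,210:345]
a=cv2.resize(a,None,fx=4,fy=4,interpolation=cv2.INTER_CUBIC); b=cv2.resize(b,None,fx=3,fy=3,interpolation=cv2.INTER_CUBIC)
o=np.zeros((580,790,3),np.uint8); o[:580,:380]=a; o[:270,385:790]=b; o=cv2.convertScaleAbs(o,alpha=1.4,beta=15)
cv2.imwrite('pics/crop1.png',o)
E
```

```text
(no output)
```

View pics/crop1.png

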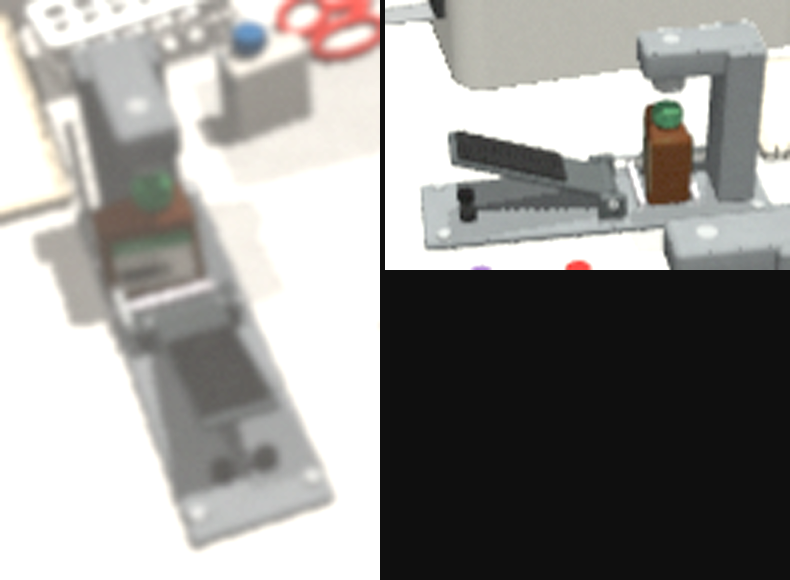

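The crop confirms it. Base corners and treadle free-edge corners can be read here, so I'll fit the pose from them.

```bash
cat > h.py <<'E'
from cell import env
import cv2, numpy as np
from scipy.optimize import least_squares
def proj(c,P,k=None):
    k=k or env.get_calibration(c); E=k['extrinsics']; p=(np.atleast_2d(P)-E[:3,3])@E[:3,:3]
    return np.c_[k['fx']*p[:,0]/p[:,2]+k['cx'],k['fy']*p[:,1]/p[:,2]+k['cy']]
def world(q,L):
    c,s=np.cos(q[2]),np.sin(q[2]); L=np.atleast_2d(L)
    return np.c_[q[0]+c*L[:,0]-s*L[:,1],q[1]+s*L[:,0]+c*L[:,1],L[:,2]]
def tre(h,r,y,t=0.006,a=np.radians(20)):   # point on treadle: r from hinge, t above
    return [h-r*np.cos(a)+ -t*np.sin(a)*-1*-1, y, .022+r*np.sin(a)+t*np.cos(a)]
def pad(h,v=0.): return tre(h,.085,0,.0075,np.radians(20)-v)
E
python3 - <<'E'
from h import *
S=lambda x,y:('scene',x/4+180-.4,y/4+140-.4)
D=lambda x,y:('side',(x-385)/3+210-.3,y/3+130-.3)
obs=[(S(192,545),lambda h:[-.12,.04,0]),(S(332,500),lambda h:[-.12,-.04,0]),
 (D(427,246),lambda h:[-.12,-.04,0]),(D(422,187),lambda h:[-.12,.04,.008]),
 (D(455,132),lambda h:tre(h,.127,.021)),(D(450,166),lambda h:tre(h,.127,-.021,-.003)),
 (S(213,420),lambda h:tre(h,.127,.021,0)),(S(272,403),lambda h:tre(h,.127,-.021,0))]
K={c:env.get_calibration(c) for c in('scene','side')}
f=lambda q:np.ravel([proj(o[0],world(q,g(q[3])),K[o[0]])[0]-o[1:] for o,g in obs])
best=min((least_squares(f,[.6,-.3,y,0],loss='soft_l1') for y in(0,-1,-.5)),key=lambda r:r.cost)
q=best.x; print(np.round(q,4),np.degrees(q[2])); print(np.round(f(q).reshape(-1,2),1))
print('pad up',world(q,pad(q[3])),'down',world(q,pad(q[3],.35)),'column',world(q,[.13,0,.14]))
np.save('q.npy',q)
E
```

```text
[ 0.5778 -0.1141 -0.1669  0.0247] -9.562177582559869
[[-0.   0. ]
 [ 1.1  0.6]
 [ 0.   1.8]
 [ 1.  -1.8]
 [-1.7 -2.1]
 [ 2.1 -0. ]
 [-2.7  0.7]
 [ 2.3 -0.5]]
pad up [[ 0.52083465 -0.10446648  0.05811941]] down [[ 0.5183162  -0.10404223  0.02942059]] column [[ 0.70598518 -0.13565664  0.14      ]]
```

```bash
sed -i 's/-t\*np.sin(a)\*-1\*-1/t*np.sin(a)/' h.py; cat > fit.py <<'E'
from h import *
S=lambda x,y:('scene',x/4+180-.4,y/4+140-.4)
D=lambda x,y:('side',(x-385)/3+210-.3,y/3+130-.3)
obs=[(S(192,545),lambda h:[-.12,.04,0]),(S(332,500),lambda h:[-.12,-.04,0]),
 (D(427,246),lambda h:[-.12,-.04,0]),(D(422,187),lambda h:[-.12,.04,.008]),
 (D(455,132),lambda h:tre(h,.127,.021)),(D(450,166),lambda h:tre(h,.127,-.021,-.003)),
 (S(213,420),lambda h:tre(h,.127,.021,0)),(S(272,403),lambda h:tre(h,.127,-.021,0))]
K={c:env.get_calibration(c) for c in('scene','side')}
f=lambda q:np.ravel([proj(o[0],world(q,g(q[3])),K[o[0]])[0]-o[1:] for o,g in obs])
q=least_squares(f,[.58,-.11,-.17,0]).x; print(np.round(q,4),np.degrees(q[2])); print(np.round(f(q).reshape(-1,2),1).tolist())
up,dn=world(q,pad(q[3]))[0],world(q,pad(q[3],.35))[0]; print('pad up',up,'down',dn)
np.save('q.npy',q)
from scipy.spatial.transform import Rotation as R
o=env.get_obs(); M=R.from_euler('xyz',o['tool_rot'],degrees=True).as_matrix()
print('shift mm', (M.T@(np.r_[up[:2],.2]-o['tool_pos'])*1e3).round(1), o['tool_pos'])
E
python3 fit.py
```

```text
[ 0.5779 -0.1132 -0.1565  0.0238] -8.96656577596498
[[0.2, 0.1], [1.2, 0.4], [0.2, 1.9], [0.8, -1.7], [-0.4, -2.2], [0.9, 0.1], [-2.5, 1.1], [2.4, -0.3]]
pad up [ 0.52507391 -0.10490838  0.05811941] down [ 0.51746974 -0.10370855  0.02942059]
shift mm [ 486.3 -425.7   22.5] [ 0.15119711 -0.63211197  0.22241803]
```

>>> send_rows(plan=[[0,15,-13,0,0,0,0],[0,30,-26,0,0,0,0],[0,35,-30,0,0,0,0],[0,35,-30,0,0,0,0],[0,35,-30,0,0,0,0],[0,35,-31,0,0,0,0],[0,35,-31,0,0,0,0],[0,35,-31,0,0,0,0],[0,35,-31,0,0,0,0],[0,35,-31,0,0,0,0],[0,35,-31,0,0,0,0],[0,35,-31,0,0,0,0]])

```text
time_s: 1.6
tool_pos: [0.4557, -0.2022, 0.2229]
tool_rot: [179.9, -0.0, 13.4]
force: [0.2, -1.7, 0.3]
grip_width: 0.0024
```

>>> send_rows(plan=[[0,35,-31,0,0,0,0],[0,28,-24,0,0,0,0],[0,20,-16,5,0,0,0],[0,8,-9,10,0,0,0],[0,0,0,5,0,0,0.1],[0,0,0,0,0,0,0.1],[0,0,0,0,0,0,0.1],[0,0,0,0,0,0,0.09],[0,0,0,0,0,0,0],[0,0,0,0,0,0,0]])

```text
time_s: 2.6
tool_pos: [0.5242, -0.1056, 0.2021]
tool_rot: [180.0, 0.0, -8.8]
force: [-0.1, -0.7, -0.0]
grip_width: 0.0003
```

```bash
python3 - <<'E'
from h import *
o=env.get_obs(); print({k:np.round(o[k],4) for k in('time_s','tool_pos','tool_rot','force','grip_width')})
k=env.get_calibration('wrist'); im=env.read_camera('wrist')
print(np.round(k['extrinsics'],3).tolist(),k['fx'])
q=np.load('q.npy')
L=[[-.12,.04,.008],[-.12,-.04,.008],tre(q[3],.127,.021),tre(q[3],.127,-.021),tre(q[3],.0,-.021),tre(q[3],.0,.021),pad(q[3])]
p=proj('wrist',world(q,L),k); print(p.round(0).tolist())
im=im[:,:,::-1].copy()
for d in env.regions_of('wrist','press_loaded_treadle'): print(d['rect'],d['confidence'])
for u in p: cv2.circle(im,tuple(int(round(v)) for v in u),3,(0,0,255),1)
cv2.imwrite('pics/wrist1.png',im)
E
```

```text
{'time_s': np.float64(2.6), 'tool_pos': array([ 0.5242, -0.1056,  0.2021]), 'tool_rot': array([ 1.799712e+02,  3.790000e-02, -8.832000e+00]), 'force': array([-0.1398, -0.6739, -0.0065]), 'grip_width': np.float64(0.0003)}
[[-0.154, -0.95, -0.272, 0.598], [-0.988, 0.148, 0.043, -0.116], [-0.001, 0.275, -0.961, 0.364], [0.0, 0.0, 0.0, 1.0]] 299.95919080374057
[[252.0, 230.0], [315.0, 230.0], [264.0, 229.0], [304.0, 229.0], [304.0, 110.0], [265.0, 110.0], [284.0, 189.0]]
[259.5, 110.3, 303.2, 232.5] 0.93
```

View pics/wrist1.png

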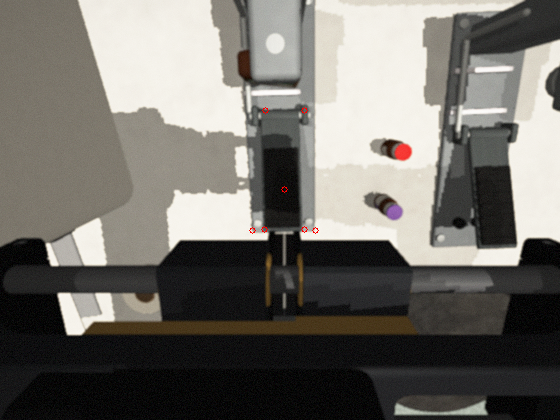

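The wrist view shows the fitted press under the gripper. The treadle spans about x 262-301, y 110-230, which is within 2-3 mm of the prediction. The empty press is at the right (x 435-515), clear of the fingers. I'll descend with a 2 mm correction in y.

>>> send_rows(plan=[[0,0,-2,10,0,0,0],[0,0,0,25,0,0,0],[0,0,0,30,0,0,0],[0,0,0,30,0,0,0],[0,0,0,22,0,0,0],[0,0,0,12,0,0,0],[0,0,0,5,0,0,0],[0,0,0,0,0,0,0],[0,0,0,0,0,0,0]])

```text
time_s: 3.6
tool_pos: [0.5259, -0.1029, 0.0695]
tool_rot: [180.0, -0.1, -8.9]
force: [0.6, 0.2, -0.2]
grip_width: 0.0004
```

>>> send_rows(plan=[[0,0,0,3,0,0,0],[0,0,0,3,0,0,0],[0,-1,0,4,0,0,0],[0,-1,0,4,0,0,0],[0,-1,0,4,0,0,0],[0,0,0,0,0,0,0]])

```text
time_s: 4.2
tool_pos: [0.5215, -0.1025, 0.0501]
tool_rot: [180.0, 0.1, -8.9]
force: [-2.2, -0.4, 4.0]
grip_width: 0.0
```

>>> send_rows(plan=[[0,-1,0,4,0,0,0],[0,-1,0,4,0,0,0],[0,-1,0,4,0,0,0],[0,-1,0,3,0,0,0],[0,0,0,2,0,0,0],[0,0,0,0,0,0,0]])

```text
time_s: 4.8
tool_pos: [0.5186, -0.102, 0.0339]
tool_rot: [180.0, -0.1, -8.9]
force: [-1.7, -0.3, 5.7]
grip_width: 0.0003
```

>>> send_rows(plan=[[0,0,0,2,0,0,0],[0,0,0,2,0,0,0],[0,0,0,0,0,0,0]])

```text
time_s: 5.1
tool_pos: [0.5182, -0.102, 0.0299]
tool_rot: [180.0, 0.0, -8.9]
force: [-3.1, -0.8, 5.6]
grip_width: 0.0005
```

>>> send_rows(plan=[[0,0,0,1,0,0,0],[0,0,0,1,0,0,0],[0,0,0,0,0,0,0]])

```text
time_s: 5.4
tool_pos: [0.5181, -0.102, 0.0288]
tool_rot: [179.9, 0.0, -8.9]
force: [-4.7, 0.3, 12.6]
grip_width: 0.0006
```

>>> send_rows(plan=[[0,0,0,1,0,0,0],[0,0,0,1,0,0,0],[0,0,0,0,0,0,0]])

```text
time_s: 5.7
tool_pos: [0.5181, -0.102, 0.0283]
tool_rot: [179.9, 0.1, -8.9]
force: [-10.0, 1.1, 24.1]
grip_width: 0.0008
```

The force now climbs steeply while z stays put, so the treadle is on its stop. I'll hold, and check with the side camera.

>>> send_rows(plan=[[0,0,0,-0.5,0,0,0],[0,0,0,0,0,0,0],[0,0,0,0,0,0,0],[0,0,0,0,0,0,0],[0,0,0,0,0,0,0],[0,0,0,0,0,0,0],[0,0,0,0,0,0,0],[0,0,0,0,0,0,0],[0,0,0,0,0,0,0],[0,0,0,0,0,0,0],[0,0,0,0,0,0,0],[0,0,0,0,0,0,0]])

```text
time_s: 6.9
tool_pos: [0.5181, -0.102, 0.0285]
tool_rot: [179.9, 0.0, -8.9]
force: [-8.4, 0.3, 22.5]
grip_width: 0.0004
```

```bash
python3 - <<'E'
from h import *
im=env.read_camera('side')[110:300,190:380,::-1]
cv2.imwrite('pics/side1.png',cv2.resize(im,None,fx=3,fy=3,interpolation=cv2.INTER_CUBIC))
print(env.get_obs()['force'])
E
```

```text
[-7.7589788   0.2174288  21.82038875]
```

View pics/side1.png

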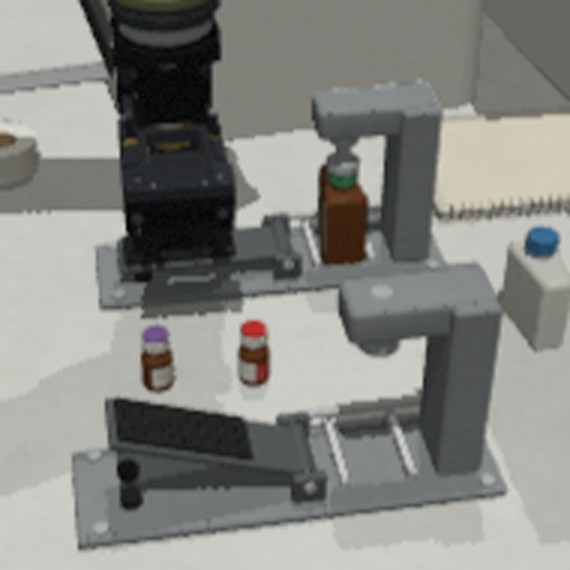

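The picture shows the loaded press's treadle level, around (200,262), and its ram down on the green cap at (343,170). The empty press's treadle is still up, around (200,430). I'll hold about another second, then release slowly.

>>> send_rows(plan=[[0,0,0,0,0,0,0],[0,0,0,0,0,0,0],[0,0,0,0,0,0,0],[0,0,0,0,0,0,0],[0,0,0,0,0,0,0],[0,0,0,0,0,0,0],[0,0,0,0,0,0,0],[0,0,0,0,0,0,0],[0,0,0,0,0,0,0],[0,0,0,0,0,0,0]])

```text
time_s: 7.95
tool_pos: [0.5181, -0.102, 0.0285]
tool_rot: [179.9, 0.0, -8.9]
force: [-8.3, -0.2, 21.8]
grip_width: 0.0008
```

>>> send_rows(plan=[[0,0,0,-3,0,0,0],[0,1,0,-4,0,0,0],[0,1,0,-4,0,0,0],[0,1,0,-5,0,0,0],[0,1,0,-5,0,0,0],[0,1,0,-5,0,0,0],[0,1,0,-5,0,0,0],[0,0,0,-8,0,0,0],[0,0,0,-15,0,0,0],[0,0,0,-25,0,0,0],[0,0,0,-35,0,0,0],[0,0,0,-35,0,0,0]])

```text
time_s: 9.15
tool_pos: [0.5236, -0.1023, 0.1766]
tool_rot: [-180.0, 0.0, -8.9]
force: [0.6, -1.2, 1.0]
grip_width: 0.0009
```

>>> send_rows(plan=[[0,0,0,-25,0,0,0],[0,0,0,-10,0,0,0],[0,0,0,0,0,0,0],[0,0,0,0,0,0,0],[0,0,0,0,0,0,0]])

```text
time_s: 9.65
tool_pos: [0.523, -0.1025, 0.2082]
tool_rot: [-180.0, 0.2, -8.9]
force: [0.2, 0.5, 0.5]
grip_width: 0.0002
```

```bash
python3 - <<'E'
from h import *
im=env.read_camera('side')[110:300,190:380,::-1]
cv2.imwrite('pics/side2.png',cv2.resize(im,None,fx=3,fy=3,interpolation=cv2.INTER_CUBIC))
o=env.get_obs(); print(o['time_s'],o['tool_pos'],o['force'])
E
```

```text
9.7 [ 0.52309903 -0.1025049   0.20835466] [-0.07236878 -0.64831939  0.2596723 ]
```

View pics/side2.png

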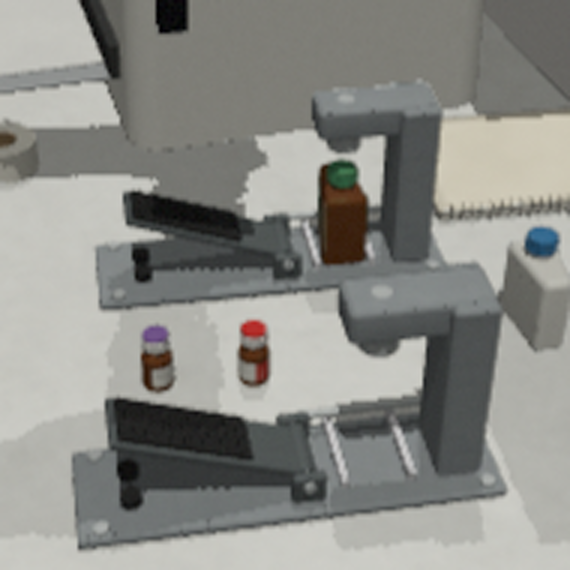

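Both treadles are fully up (free edges at about (125,200) and (110,405)), the ram is off the cap and the gripper is well clear. I'll hand in.

```bash
python3 -c "
from cell import env
print(env.sign_off())"
```

```text
the job is handed in; nothing more can be done
None
```

I pressed the bottle press's treadle onto its stop with the closed fingers, held it there for about 2.3 s, then let it rise again and raised the gripper clear. I handed the job in at about 9.7 s of the 32 s allowed.

- **On the stop:** over the last 2 mm of push, the force rose from about 6 N to 24 N while the fingertips hardly moved (z about 28 mm). The side picture showed the treadle level and the ram down on the green cap. During the hold the force stayed at about 22 N.
- **Spring force:** just above the stop I read 5.6 N, below the 9 N stated. I kept pushing until the stop itself was clear.
- **At the end:** the last side picture shows both treadles fully up. The gripper is about 150 mm above the pad, and the measured force is about zero. The empty press's treadle looked the same in every picture.

No check failed. I had no direct readout of the treadle angles, so I judged them from the pictures, the fingertip height and the force.

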